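# Hold the index plunger of a gluing jig back

### The arm

A 6-joint arm with a two-finger parallel gripper is mounted at the origin on the work surface. World frame = base frame: x ahead of the robot, y to its left, z up, the work surface at z = 0. Lengths are in mm, angles in rad, forces in N, time in s.
With the tool pointing down it reaches from about 350 to 775 mm from the base axis. Payload 7.3 kg.
Tool frame: the origin (TCP) lies at the very end of the fingers, on their centre line; the grasp point (between the pads) lies robot.pinch_z behind it (robot.pinch_z is the distance from the TCP to the grasp point, in mm); x points along the fingers, z is the direction in which the jaws open and shut, and the axes are right-handed (so a half turn about x gives the same grasp; the last joint's range is limited). The gripper opens to 92 mm and grips with 3 to 60 N. Pads are 19 mm wide; open, the fingers measure 130 mm over their backs; the gripper's body (75 mm by 190 mm) begins 47 mm behind the grasp point.
Start: joints at [0.993, 0.342, 1.524, -0, 1.275, -0.146], TCP at [219.704, 476.838, 226.741] pointing down, gripper open.
Joint ranges: [-2.53, 2.53], [-0.77, 2.02], [0.04, 2.7], [-1, 4.14], [0.28, 2.66], [-3.11, 3.11]. Speed limits (rad/s): [2.57, 2.57, 3.14, 3.14, 3.14, 3.14].

### API

Orientations are given as a unit quaternion [w, x, y, z].
In Python, from workcell import robot, eyes, ticket gives the robot as it stands. The module is installed in compiled form; this text tells all that it offers.
- The arm moves only by the tool move_arm, never from a script. Its argument "rows" is a list of rows, each a list of 5 numbers: the shift along the tool's x, y, z in cm, then the turn about the tool's x in rad, then the opening in per cent of the stroke, from 0 (shut) to 100 (fully open). In form: [[dx, dy, dz, yaw, gripper], ...]. A call has 1 to 5 rows; each row is the pose to reach, as a shift and turn from the pose measured when the call began, along the tool's axes at that moment; what a row does not reach only later rows make up. A row lasts 1/12 s, in which the tool goes at most 41.7 mm and 7.16 degrees, less where a joint would pass 70% of its speed; a pose out of reach is approached as far as the arm can. A call with a gripper value outside its range is refused whole. The fingers move at their own pace and stop on an object; "squeeze" is the grip in N (left out, the last holds). Time passes only in rows, so rows that repeat a pose let the fingers close. It gives the time, the measured TCP pose, the force and the opening at its end, in the units of the state.
- robot.get_state(): the state, without advancing time (a new reading comes with each control period).
- eyes.get_image(name): name is "scene" or "side" or "wrist"; returns the picture (400x640x3 uint8, red, green, blue); there is no depth.
- eyes.get_calibration(name): a dict with "K" (3x3 intrinsics, pixels), "k1" (the pictures are not rectified: a ray, as slopes to the right and down, at radius r is drawn at 1 + k1 r^2 times it, then the intrinsics apply), "rvec" (rotation vector, rad) and "tvec" (3), from world to camera coordinates, as OpenCV has them; the wrist camera has in their place "T_tool_cam" (4x4, takes a point from camera to tool coordinates, whose origin is the TCP and whose axes are the tool frame's). Camera axes: x right, y down, z forward; pixel columns grow to the right and rows downward; lengths in mm; the calibration is good to about 2 mm. A picture is of the moment at which its call begins: read the wrist's pose just before it. get_calibration takes no time and is no camera call.
- ticket.finish_job(): hands the job in, once; it reports no verdict.
Trained networks look in the newest picture that a camera, given by its name, has taken for a name from the list of things; names that differ only in an ending like _2 or _b are one class to them, and where a whole thing is asked for, a point or a joint stands for the part that bears it (a point fixed in the world has none). Each returns a list of dicts, best first, with "p" (0 to 1); they miss things now and then, are a little off and sometimes report something else, mostly with a low value. They report only what shows in the picture. A call takes as long as a camera call. They do not tell look-alikes from the thing itself.
- eyes.masks_of(thing, camera): "region" (400x640 bool, what is visible of it).
- eyes.tip_of(thing, camera): "at" ([x, y, z] in mm, in world coordinates, good to about 4 mm: a listed point, or the origin of a listed thing).
The state is a dict: "time": time; "joint_positions": joint angles; "qd": joint speeds; "joint_efforts": joint torques, N m; "eef_pos": TCP position; "tcp_rot": TCP orientation; "contact_force": force on the tool from outside, world axes, zero at the start; "ft_torque": the same for the moment, N m; "opening": finger opening in mm.
Only numpy, scipy, OpenCV 4.12 (cv2) and the standard library are available. Lean on these libraries where they do the work, as an engineer would, in place of code of your own. Each camera call takes 0.05 s, during which the arm holds its last target.

### The job

Free the slide of the gluing jig so that a colleague can shift its carriage: lift the loose cover plate off the pins of the index housing and lay it flat in the middle of the rubber mat, setting it down by hand rather than dropping it, and let go of it. Then grip the knob of the index plunger inside the housing, pull it straight up all the way to its stop so that the pin is clear of its hole, and keep it there: finish while still holding the plunger fully up, without letting go. Leave the other things on the bench where they are.

Things in the scene. Friction and masses are not known exactly. Their poses are not given: they have to be found in the camera images.
- index_head: Index head of a gluing jig, fixed: open-topped grey housing 126 (x) x 178 (y) x 88 tall on a base plate. Origin: bench level under the housing's middle, z up. From it a slide bar and rails run along +x to a carriage with a wooden brush stock (90 to 290 mm along x, below 80 mm). Opening inside the walls: 110 (x) x 150 (y). Dowel pins, 6 across, stand 10 mm above the rim at (-35,-82) and (35,82).
- seat_hole (a point): The plunger's hole in the slide bar (top face), on the housing's vertical middle axis, 26 mm above the bench; axes as the housing. Over it a bridge bar 20 wide (y), its top at 42 mm, spans the opening along x and carries the plunger. On its +y and -y sides the opening is free down to 26 mm above the bench, so fingers closing along y pass beside the bridge.
- cover_handle (a point): Middle of the straight handle bar of the loose aluminium cover plate (132 x 186 x 5, about 0.35 kg). Bar 12 thick (x), 10 high, 90 long (y), on end posts; this point is 34 mm above the plate's underside, over its middle, z up. At first the plate lies on the housing's rim (this point 122 mm above the bench), the dowel pins through its 9 mm holes; it must rise 10 mm to leave them.
- mat: Black rubber mat 200 (x) x 260 (y) x 4 thick, fixed flat on the bench; origin at the middle of its underside. The cover is laid in its middle.
- plunger_knob (a point): Middle of the black cylindrical pull knob of the index plunger, upright on the housing's vertical middle axis, hidden under the cover at first. Knob 27 across, 32 tall; this point is 67 mm above the bench when the pin is seated (knob top 5 mm below the rim) and rises with the plunger.
- plunger (a joint): Travel of the index plunger, in m: 0 = pin seated in the slide bar's hole, grows upwards, 0.016 = fully back against its stop. A spring draws it down: 6 N when seated, 12 N fully back; it snaps back if let go.
- glue_gun: hot-glue gun lying on its side, about 215 x 175 x 44; bystander
- hammer: hammer lying flat; bystander
- screwdriver: screwdriver, 170 long, lying between the jig and the mat; bystander
- offcut: small wooden block 35 x 80 x 22; bystander
- brush: glue brush, 170 long, lying beyond the mat; bystander
- glue_can: closed white tin, 72 across, 95 tall; bystander
There are look-alikes about, which are no part of the job. Leave any green or turquoise look-alike of the part that bears cover_handle alone.

How it is judged:
By the outcome, as a careful person would: the job done as asked, in the order asked, and still so for the second after the job is handed in, while the arm keeps its last pose, push and grip.
It also fails if it takes over 59 s, if anything falls off the work surface, if the arm or the gripper's body presses on something with over 40 N, if the wrist force passes 120 N, or if a joint passes its speed limit or range.

## Working session

There is one attempt and no reset: what is moved stays moved. The work goes in short steps, Python scripts to look and compute and a tool call to move; the robot and the scene stay as the last step left them, time stands still between calls to the robot, and variables do not carry over. Pictures are saved under pics/ and viewed, and the job is handed in when it is done.

Besides the shell and the picture viewer there is one more tool, called after ">>>" by a JSON object that holds its "op" and its "data", one argument or row to a line. move_arm: Moves the arm, as the interface text tells. Its arguments: {"type":"object","properties":{"rows":{"type":"array"},"squeeze":{"type":"number"}},"required":["rows"]}

```bash
mkdir -p pics; ls
python3 - <<'E'
from workcell import robot, eyes, ticket
import cv2
s=robot.get_state(); print(s); print(robot.pinch_z)
for n in("scene","side"):
    im=eyes.get_image(n); cv2.imwrite(f"pics/{n}0.png",im[:,:,::-1])
    print(eyes.get_calibration(n))
print(eyes.get_calibration("wrist"))
for t in("cover_handle","mat","index_head"):
    for c in ("scene",): print(t,c,eyes.tip_of(t,"side"))
E
```

```text
pics
{'time': 0.0, 'joint_positions': array([ 9.93057301e-01,  3.42721093e-01,  1.52504257e+00,  1.76714433e-06,
        1.27540633e+00, -1.45965832e-01]), 'qd': array([ 0.00051027,  0.00063165, -0.00021347,  0.00089423,  0.00100923,
        0.0012543 ]), 'joint_efforts': array([-1.75122317e-03, -4.31239629e+01, -2.44221872e+01,  7.16068083e-02,
        5.57091774e-02, -1.57018653e-04]), 'eef_pos': array([219.43312379, 476.47802865, 226.03690055]), 'tcp_rot': array([ 0.59499146, -0.38151505,  0.59600875,  0.38105774]), 'contact_force': array([0.37326975, 0.35792458, 0.47589348]), 'ft_torque': array([0.04796385, 0.02261008, 0.0347275 ]), 'opening': 91.69575466250934}
18.8
{'K': array([[397.983695  ,   0.        , 325.55731084],
       [  0.        , 397.983695  , 201.19336457],
       [  0.        ,   0.        ,   1.        ]]), 'k1': -0.04956950424857861, 'rvec': array([ 0.80242394,  2.48817739, -1.15352825]), 'tvec': array([ 409.83667394, -117.83224568, 1755.23425569])}
{'K': array([[449.05139879,   0.        , 320.71861998],
       [  0.        , 449.05139879, 200.30803166],
     
[... 255 characters left out ...]
    [  0.        , 333.78129452, 196.07488459],
       [  0.        ,   0.        ,   1.        ]]), 'k1': -0.04253421956546578, 'T_tool_cam': array([[ 4.47009670e-04, -2.79486589e-01,  9.60149492e-01,
        -1.58429819e+02],
       [ 1.07439569e-05, -9.60149586e-01, -2.79486621e-01,
         7.42051320e+01],
       [ 9.99999900e-01,  1.35249027e-04, -4.26193358e-04,
         1.16276896e+00],
       [ 0.00000000e+00,  0.00000000e+00,  0.00000000e+00,
         1.00000000e+00]])}
cover_handle scene [{'at': [560.8, -274.8, 122.5], 'p': 0.83}, {'at': [724.4, 16.6, 34.4], 'p': 0.78}, {'at': [287.4, -313.6, 35.4], 'p': 0.58}]
mat scene [{'at': [481.6, 238.2, 3.0], 'p': 0.96}]
index_head scene []
```

View pics/scene0.png

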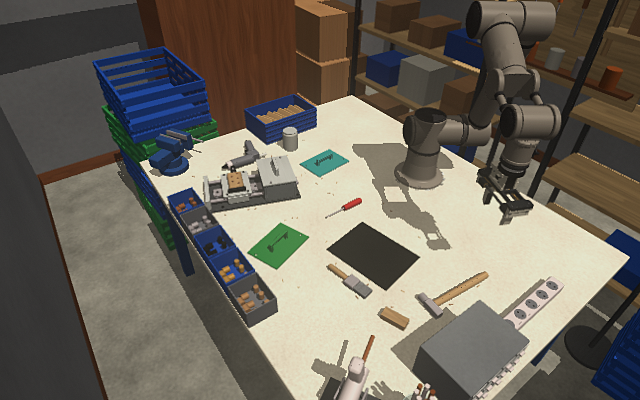

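View pics/side0.png

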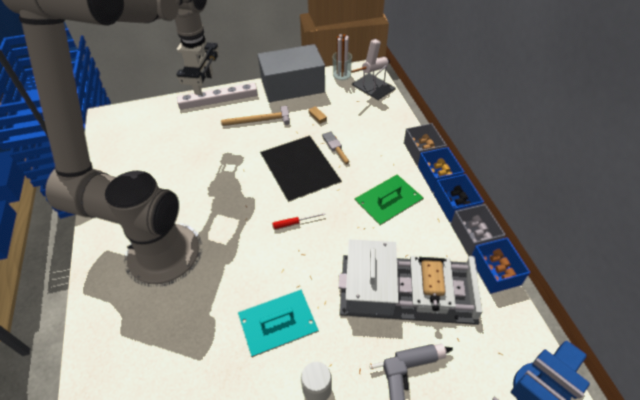

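The side picture shows the grey plate with its handle on the housing at about (372,275), the mat at (300,167), and green and turquoise look-alikes at (388,198) and (277,320). Next I'll measure poses and yaws.

```bash
cat > h.py <<'E'
import numpy as np, cv2
from scipy.spatial.transform import Rotation as R
from workcell import robot, eyes, ticket
def cam(n):
    c=eyes.get_calibration(n); K=c["K"];k1=c["k1"]
    if "rvec" in c: Rm=cv2.Rodrigues(c["rvec"])[0]; t=np.array(c["tvec"])
    else:
        s=robot.get_state(); q=s["tcp_rot"]; Rt=R.from_quat([q[1],q[2],q[3],q[0]]).as_matrix()
        T=np.eye(4);T[:3,:3]=Rt;T[:3,3]=s["eef_pos"]; M=np.linalg.inv(T@c["T_tool_cam"]); Rm=M[:3,:3];t=M[:3,3]
    return K,np.array([k1,0,0,0,0.]),Rm,t
def proj(P,C):
    K,d,Rm,t=C
    return cv2.projectPoints(np.asarray(P,float).reshape(-1,3),cv2.Rodrigues(Rm)[0],t,K,d)[0].reshape(-1,2)
def unproj(uv,z,C):
    K,d,Rm,t=C
    n=cv2.undistortPoints(np.asarray(uv,float).reshape(-1,1,2),K,d).reshape(-1,2)
    r=np.c_[n,np.ones(len(n))]@Rm; o=-Rm.T@t
    s=(z-o[2])/r[:,2]; return o+r*s[:,None]
def rotq():
    s=robot.get_state(); q=s["tcp_rot"]; return R.from_quat([q[1],q[2],q[3],q[0]]).as_matrix(),s
def togo(target_tcp,zdir):
    """shift in tool axes (cm) & yaw about tool x to bring tool z along +-zdir (world angle, rad)"""
    Rt,s=rotq(); d=Rt.T@(np.array(target_tcp)-s["eef_pos"])/10
    zz=np.array([np.cos(zdir),np.sin(zdir),0]); l=Rt.T@zz
    a=np.arctan2(-l[1],l[2]); 
    a=(a+np.pi/2)%np.pi-np.pi/2
    print("shift cm",d.round(2),"yaw",round(a,4),"tool x",Rt[:,0].round(4),"z",Rt[:,2].round(3),"tcp",s["eef_pos"].round(1),"t",round(s["time"],2),"j",s["joint_positions"].round(3))
E
python3 - <<'E'
from h import *
for n in("scene","side"):
    C=cam(n); im=eyes.get_image(n)
    print(n,"px head",proj([560.8,-274.8,88],C).round(0))
    m=eyes.masks_of("mat",n)
    if m:
        cs=cv2.findContours(m[0]["region"].astype(np.uint8),cv2.RETR_EXTERNAL,cv2.CHAIN_APPROX_NONE)[0]
        c=max(cs,key=cv2.contourArea); W=unproj(c.reshape(-1,2),4,C)[:,:2].astype(np.float32)
        print("mat",cv2.minAreaRect(W))
    m=eyes.masks_of("cover_handle",n)
    for k in m:
        cs=cv2.findContours(k["region"].astype(np.uint8),cv2.RETR_EXTERNAL,cv2.CHAIN_APPROX_NONE)[0]
        c=max(cs,key=cv2.contourArea); ctr=c.reshape(-1,2).mean(0)
        W=unproj(c.reshape(-1,2),93,C)[:,:2].astype(np.float32)
        print("cover",k["p"],ctr.round(),cv2.minAreaRect(W))
    print(eyes.tip_of("cover_handle",n)); print(eyes.tip_of("mat",n))
im=eyes.get_image("side")[220:345,320:500]; cv2.imwrite("pics/z1.png",cv2.resize(im,None,fx=4.4,fy=4.4,interpolation=cv2.INTER_CUBIC)[:,:,::-1])
E
```

```text
scene px head [[275. 170.]]
mat ((480.5781555175781, 240.1345672607422), (206.6138153076172, 261.57806396484375), 11.471229553222656)
cover 0.92 [275. 171.] ((564.1004638671875, -271.99969482421875), (193.5305938720703, 135.85400390625), 69.69649505615234)
cover 0.87 [278. 245.] ((767.689453125, 90.73493957519531), (176.76153564453125, 128.32264709472656), 19.89777183532715)
[{'at': [557.6, -275.4, 126.0], 'p': 0.93}, {'at': [727.2, 13.3, 31.8], 'p': 0.89}, {'at': [285.8, -307.7, 36.5], 'p': 0.88}, {'at': [481.4, 238.9, 0.8], 'p': 0.24}]
[{'at': [482.1, 241.1, 3.7], 'p': 0.68}]
side px head [[372. 270.]]
mat ((476.9756774902344, 233.75308227539062), (200.4530029296875, 265.6849670410156), 10.985878944396973)
cover 0.85 [372. 272.] ((558.4078369140625, -277.07208251953125), (188.92819213867188, 133.61544799804688), 70.13853454589844)
cover 0.76 [276. 322.] ((285.4044494628906, -351.2498779296875), (172.2000732421875, 125.0037841796875), 6.516379356384277)
cover 0.71 [389. 199.] ((688.6990966796875, -55.32244873046875), (172.3403778076172, 123.2113037109375), 19.87884521484375)
[{'at': [290.5, -313.9, 34.9], 'p': 0.86}, {'at': [559.9, -276.1, 124.6], 'p': 0.68}, {'at': [723.4, 14.9, 33.4], 'p': 0.57}]
[{'at': [479.3, 239.8, 0.2], 'p': 0.64}]
```

View pics/z1.png

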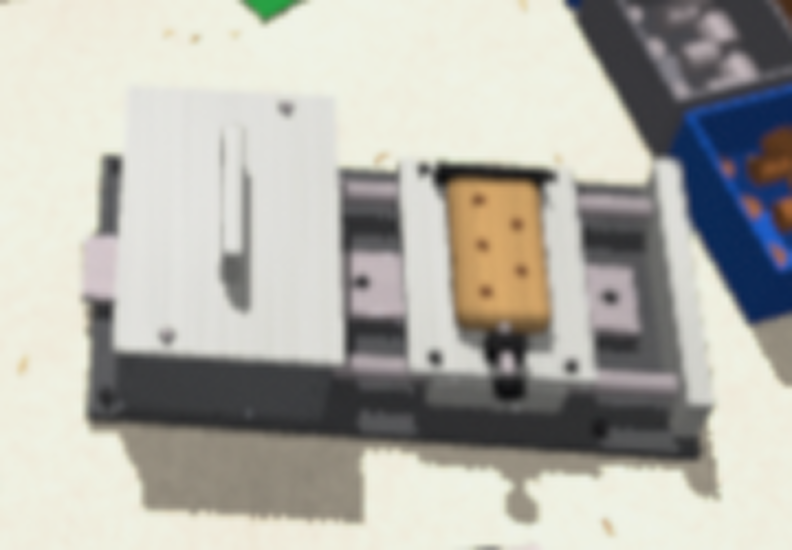

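Run:
```python
from h import *
togo([559.5,-275.3,226],np.deg2rad(-20))
togo([480,239,226],np.deg2rad(11.2))
```

```text
shift cm [  0.07 -62.34 -54.09] yaw 1.4881 tool x [ 1.e-04  1.e-04 -1.e+00] z [0.419 0.908 0.   ] tcp [219.7 476.8 226.8] t 0.8 j [ 0.993  0.342  1.524 -0.     1.275 -0.146]
shift cm [  0.08 -33.59 -10.71] yaw 0.9435 tool x [ 1.e-04  1.e-04 -1.e+00] z [0.419 0.908 0.   ] tcp [219.7 476.8 226.8] t 0.8 j [ 0.993  0.342  1.524 -0.     1.275 -0.146]
```

>>> {"op": "move_arm", "data": {
  "rows": [
    [0,-15,-13,0.35,100],
    [0,-15,-13,0.35,100],
    [0,-15,-13,0.35,100],
    [0,-31,-27,0.75,100],
    [0,-31,-27,0.75,100]
  ]
}}

```text
time: 1.22
eef_pos: [305.5, 285.3, 226.8]
tcp_rot: [0.682, -0.186, 0.682, 0.187]
contact_force: [1.1, 0.4, 1.1]
opening: 91.5
```

Run:
```python
from h import *
togo([559.5,-275.3,226],np.deg2rad(-20))
```

```text
shift cm [  0.08 -61.18  -6.66] yaw 0.8829 tool x [ 5.e-04  3.e-04 -1.e+00] z [0.861 0.509 0.001] tcp [305.5 285.3 226.8] t 1.22 j [ 0.567  0.144  1.791 -0.     1.205  0.034]
```

>>> {"op": "move_arm", "data": {
  "rows": [
    [0,-61,-6.6,0.88,100],
    [0,-61,-6.6,0.88,100],
    [0,-61,-6.6,0.88,100],
    [0,-61,-6.6,0.88,100],
    [0,-61,-6.6,0.88,100]
  ]
}}

```text
time: 1.63
eef_pos: [391.7, 95.2, 227.1]
tcp_rot: [0.707, 0.033, 0.706, -0.032]
contact_force: [2.1, 0.5, -0.7]
opening: 92.0
```

Run:
```python
from h import *
togo([559.5,-275.3,226],np.deg2rad(-20))
```

```text
shift cm [  0.12 -35.34  20.12] yaw 0.2569 tool x [ 1.4e-03  4.0e-04 -1.0e+00] z [ 0.996 -0.092  0.001] tcp [391.7  95.2 227.1] t 1.63 j [0.047 0.115 1.825 0.    1.2   0.139]
```

>>> {"op": "move_arm", "data": {
  "rows": [
    [0,-35.3,20.1,0.257,100],
    [0,-35.3,20.1,0.257,100],
    [0,-35.3,20.1,0.257,100],
    [0,-35.3,20.1,0.257,100],
    [0,-35.3,20.1,0.257,100]
  ]
}}

```text
time: 2.05
eef_pos: [477.5, -95.0, 227.2]
tcp_rot: [0.697, 0.123, 0.696, -0.123]
contact_force: [0.8, 0.2, 0.1]
opening: 91.6
```

Run:
```python
from h import *
togo([559.5,-275.3,226],np.deg2rad(-20))
```

```text
shift cm [  0.13 -14.13  13.88] yaw -0.0007 tool x [ 2.e-03  4.e-04 -1.e+00] z [ 0.939 -0.343  0.002] tcp [477.5 -95.  227.2] t 2.05 j [-3.550e-01  2.710e-01  1.625e+00  1.000e-03  1.244e+00 -5.000e-03]
```

>>> {"op": "move_arm", "data": {
  "rows": [
    [0,-14.1,13.9,0,100],
    [0,-14.1,13.9,0,100],
    [0,-14.1,13.9,0,100],
    [0,-14.1,13.9,0,100],
    [0,-14.1,13.9,0,100]
  ]
}}

```text
time: 2.47
eef_pos: [560.4, -278.0, 227.0]
tcp_rot: [0.697, 0.124, 0.695, -0.123]
contact_force: [0.6, -0.0, -0.0]
opening: 92.1
```

Run:
```python
from h import *
togo([559.5,-275.3,226],np.deg2rad(-20))
C=cam("wrist"); im=eyes.get_image("wrist").copy()
print(eyes.tip_of("cover_handle","wrist"))
m=eyes.masks_of("cover_handle","wrist")
for k in m:
    cs=cv2.findContours(k["region"].astype(np.uint8),cv2.RETR_EXTERNAL,cv2.CHAIN_APPROX_NONE)[0]
    c=max(cs,key=cv2.contourArea)
    W=unproj(c.reshape(-1,2),93,C)[:,:2].astype(np.float32)
    print(k["p"],cv2.boundingRect(c),cv2.minAreaRect(W))
cv2.imwrite("pics/w1.png",im[:,:,::-1])
```

```text
shift cm [ 0.09  0.23 -0.17] yaw -0.0018 tool x [ 2.2e-03 -1.0e-04 -1.0e+00] z [ 0.939 -0.344  0.002] tcp [ 560.4 -278.   227. ] t 2.47 j [-5.840e-01  5.290e-01  1.225e+00  1.000e-03  1.386e+00 -2.330e-01]
[{'at': [561.6, -275.5, 122.2], 'p': 0.55}]
0.7 (63, 186, 134, 82) ((370.5037841796875, -267.36016845703125), (121.22220611572266, 71.23146057128906), 6.586678504943848)
0.68 (240, 75, 159, 199) ((562.0487060546875, -273.744873046875), (183.68870544433594, 133.58074951171875), 70.23567962646484)
0.16 (390, 79, 222, 190) ((712.4490966796875, -328.2119140625), (175.7157745361328, 189.57351684570312), 69.89552307128906)
```

View pics/w1.png

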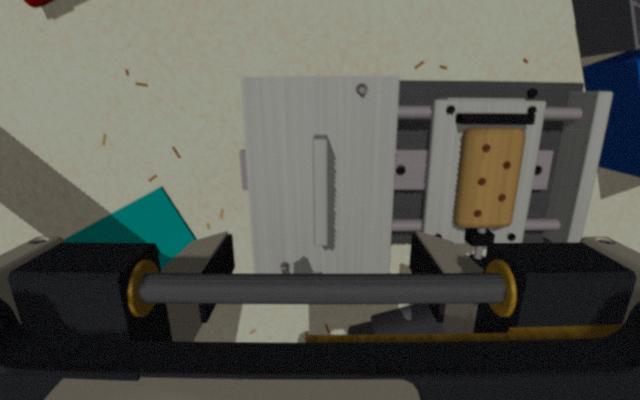

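Run:
```python
from h import *
C=cam("wrist")
print(unproj([[319.5,136],[320.5,247],[320,191.5]],127,C).round(1))
print(proj([561,-275,127],C),proj([560.4,-278,227],C))
a=np.deg2rad(-20);c=np.array([561,-275.]);Rz=np.array([[np.cos(a),-np.sin(a)],[np.sin(a),np.cos(a)]])
print(proj([[*(c+Rz@[x,y]),93] for x,y in((-66,93),(66,93),(35,82),(-35,-82))],C).round(1))
print(unproj([[362,90],[285,267]],93,C).round(1), [(c+Rz@[x,y]).round(1) for x,y in((35,82),(-35,-82))])
```

```text
[[ 576.7 -230.8  127. ]
 [ 545.4 -317.8  127. ]
 [ 561.8 -272.2  127. ]]
[[320.30238123 194.94513699]] [[320.46537852 253.85246643]]
[[240.4  76.1]
 [399.6  75.5]
 [361.9  89.3]
 [284.8 266.6]]
[[ 621.8 -210.5   93. ]
 [ 500.1 -340.6   93. ]] [array([ 621.9, -209.9]), array([ 500.1, -340.1])]
```

Run:
```python
from h import *
togo([561,-274.8,103.5],np.deg2rad(-20))
```

```text
shift cm [12.24  0.26  0.02] yaw -0.0036 tool x [ 8.e-04  1.e-03 -1.e+00] z [ 0.938 -0.345  0.   ] tcp [ 559.8 -277.3  225.9] t 2.62 j [-5.830e-01  5.290e-01  1.228e+00  1.000e-03  1.385e+00 -2.310e-01]
```

>>> {"op": "move_arm", "data": {
  "rows": [
    [3,0.26,0,-0.004,60],
    [6,0.26,0,-0.004,60],
    [9,0.26,0,-0.004,60],
    [11.2,0.26,0,-0.004,60],
    [11.2,0.26,0,-0.004,60]
  ],
  "squeeze": 25
}}

```text
time: 3.03
eef_pos: [558.0, -271.8, 109.1]
tcp_rot: [0.694, 0.124, 0.699, -0.12]
contact_force: [-1.2, 0.8, -0.9]
opening: 62.9
```

Run:
```python
from h import *
togo([561,-274.8,103.5],np.deg2rad(-20)); print(robot.get_state()["contact_force"],robot.get_state()["opening"])
```

```text
shift cm [ 0.56 -0.18  0.39] yaw 0.0014 tool x [-0.0072  0.0065 -1.    ] z [ 0.94  -0.341 -0.009] tcp [ 558.  -271.8  109.1] t 3.03 j [-0.577  0.626  1.391  0.002  1.134 -0.231]
[-1.21399995  0.81434838 -0.90127312] 62.92421565105198
```

>>> {"op": "move_arm", "data": {
  "rows": [
    [0.5,-0.18,0.39,0,60],
    [0.55,-0.18,0.39,0,60],
    [0.55,-0.18,0.39,0,60]
  ]
}}

```text
time: 3.28
eef_pos: [561.7, -274.9, 104.8]
tcp_rot: [0.694, 0.124, 0.699, -0.121]
contact_force: [1.6, -0.5, 0.1]
opening: 55.4
```

Run:
```python
from h import *
togo([561,-274.8,103.5],np.deg2rad(-20)); print(robot.get_state()["contact_force"],robot.get_state()["opening"])
C=cam("wrist"); im=eyes.get_image("wrist"); cv2.imwrite("pics/w2.png",im[:,:,::-1])
```

```text
shift cm [ 0.13 -0.02 -0.07] yaw 0.0018 tool x [-0.0057  0.0055 -1.    ] z [ 0.94  -0.34  -0.007] tcp [ 561.7 -274.9  104.8] t 3.28 j [-0.578  0.638  1.382  0.002  1.129 -0.232]
[ 1.58506077 -0.49228387  0.11405069] 55.355688754098736
```

View pics/w2.png

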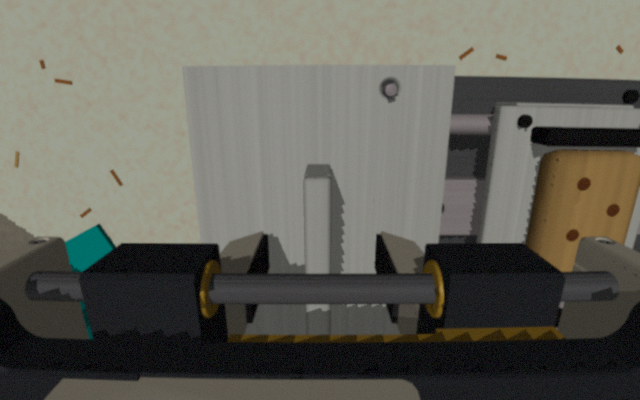

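The handle bar (column 317) sits between the fingers (268 and 377), about centred. I'll close on it now.

>>> {"op": "move_arm", "data": {
  "rows": [
    [0.1,0,-0.1,0,0],
    [0.1,0,-0.1,0,0],
    [0.1,0,-0.1,0,0],
    [0.1,0,-0.1,0,0],
    [0.1,0,-0.1,0,0]
  ],
  "squeeze": 25
}}

```text
time: 3.75
eef_pos: [560.9, -274.8, 104.4]
tcp_rot: [0.694, 0.124, 0.698, -0.121]
contact_force: [-0.1, 0.3, -0.0]
opening: 26.4
```

>>> {"op": "move_arm", "data": {
  "rows": [
    [0,0,0,0,0],
    [0,0,0,0,0],
    [0,0,0,0,0]
  ],
  "squeeze": 25
}}

```text
time: 4.0
eef_pos: [560.6, -274.7, 104.4]
tcp_rot: [0.694, 0.124, 0.699, -0.121]
contact_force: [-1.6, 0.7, 2.1]
opening: 11.4
```

Run:
```python
from h import *
togo([561,-274.8,103.5],np.deg2rad(-20)); print(robot.get_state()["contact_force"],robot.get_state()["opening"])
```

```text
shift cm [0.09 0.   0.04] yaw 0.0016 tool x [-0.0055  0.0052 -1.    ] z [ 0.94  -0.34  -0.007] tcp [ 560.6 -274.7  104.4] t 4.0 j [-5.790e-01  6.360e-01  1.387e+00  1.000e-03  1.126e+00 -2.320e-01]
[-1.56547817  0.66050307  2.06936082] 11.371524271533747
```

>>> {"op": "move_arm", "data": {
  "rows": [
    [0,0,0,0,0],
    [-0.5,0,0,0,0],
    [-1.2,0,0,0,0],
    [-2.2,0,0,0,0],
    [-3.5,0,0,0,0]
  ],
  "squeeze": 30
}}

```text
time: 4.42
eef_pos: [560.5, -274.6, 139.6]
tcp_rot: [0.694, 0.124, 0.699, -0.121]
contact_force: [0.0, 0.6, -3.0]
opening: 11.5
```

>>> {"op": "move_arm", "data": {
  "rows": [
    [-2,0,0,0,0],
    [-4,0,0,0,0],
    [-6,0,0,0,0],
    [-8,0,0,0,0],
    [-8,0,0,0,0]
  ]
}}

```text
time: 4.83
eef_pos: [562.8, -276.2, 225.1]
tcp_rot: [0.697, 0.123, 0.696, -0.122]
contact_force: [0.2, -0.9, -2.5]
opening: 11.5
```

Run:
```python
from h import *
togo([480.3,238.8,190],np.deg2rad(11.2)); print(robot.get_state()["contact_force"],robot.get_state()["opening"])
im=eyes.get_image("wrist"); cv2.imwrite("pics/w3.png",im[:,:,::-1])
im=eyes.get_image("side"); cv2.imwrite("pics/s3.png",im[:,:,::-1])
```

```text
shift cm [  3.56  45.61 -25.29] yaw -0.5428 tool x [ 8.0e-04  1.2e-03 -1.0e+00] z [ 0.94 -0.34  0.  ] tcp [ 562.8 -276.2  225.1] t 4.83 j [-5.790e-01  5.340e-01  1.222e+00  1.000e-03  1.386e+00 -2.320e-01]
[ 0.17434702 -0.94097041 -2.50823719] 11.46262170233569
```

View pics/w3.png

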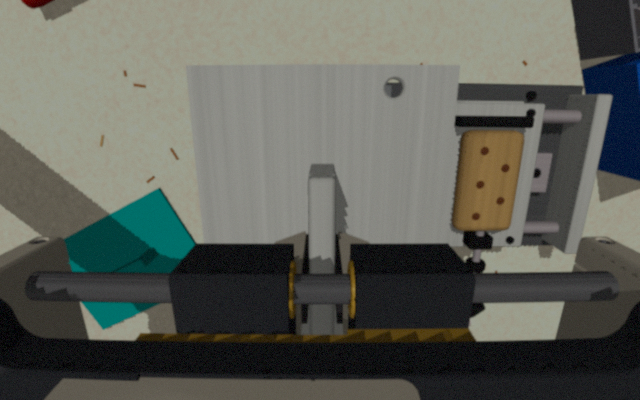

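View pics/s3.png

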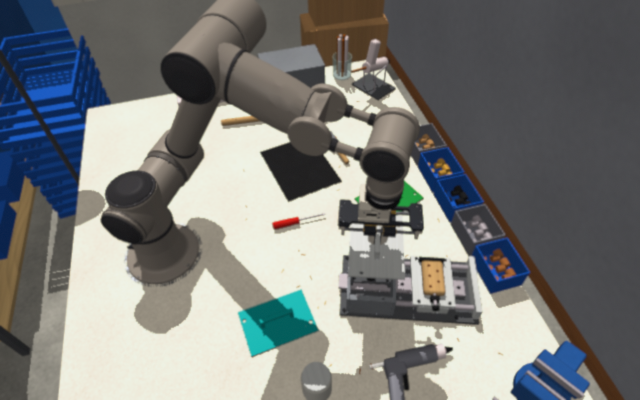

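The cover is lifted cleanly: the pins are clear and the plate is level in the grip. Next I'll carry it to the mat.

>>> {"op": "move_arm", "data": {
  "rows": [
    [0,2,-1,0,0],
    [0,5,-2.8,-0.05,0],
    [0,8,-4.5,-0.1,0],
    [0,11,-6.1,-0.15,0],
    [0,14,-7.8,-0.2,0]
  ]
}}

```text
time: 5.35
eef_pos: [534.1, -115.4, 219.3]
tcp_rot: [0.702, 0.053, 0.708, -0.049]
contact_force: [0.4, 0.5, -3.0]
opening: 11.7
```

Run:
```python
from h import *
togo([480.3,238.8,225],np.deg2rad(11.2)); print(robot.get_state()["contact_force"],robot.get_state()["opening"])
```

```text
shift cm [ -0.3   34.27 -10.47] yaw -0.3411 tool x [-0.0084  0.0064 -0.9999] z [ 0.989 -0.145 -0.009] tcp [ 534.1 -115.4  219.3] t 5.35 j [-0.355  0.393  1.468  0.003  1.291 -0.21 ]
[ 0.44703617  0.46522314 -2.95964158] 11.71640770559662
```

>>> {"op": "move_arm", "data": {
  "rows": [
    [-0.2,3,-1,-0.05,0],
    [-0.3,6.5,-2,-0.1,0],
    [-0.3,10,-3,-0.14,0],
    [-0.3,13.5,-4.1,-0.18,0],
    [-0.3,17,-5.2,-0.22,0]
  ]
}}

```text
time: 5.77
eef_pos: [505.9, 62.0, 222.0]
tcp_rot: [0.703, -0.024, 0.71, 0.029]
contact_force: [1.1, -0.4, -3.8]
opening: 11.7
```

Run:
```python
from h import *
togo([480.3,238.8,225],np.deg2rad(11.2)); print(robot.get_state()["contact_force"],robot.get_state()["opening"])
```

```text
shift cm [-0.15 17.83 -1.21] yaw -0.1194 tool x [-0.0112  0.0065 -0.9999] z [ 0.997  0.076 -0.011] tcp [505.9  62.  222. ] t 5.77 j [-0.032  0.324  1.564  0.006  1.265 -0.111]
[ 1.0857583  -0.38284508 -3.76468819] 11.675979079145437
```

>>> {"op": "move_arm", "data": {
  "rows": [
    [0,4,-0.3,-0.03,0],
    [0,8,-0.6,-0.06,0],
    [0,12,-0.9,-0.09,0],
    [0,15,-1.1,-0.119,0],
    [0,17.5,-1.2,-0.119,0]
  ]
}}

```text
time: 6.18
eef_pos: [478.8, 237.8, 221.8]
tcp_rot: [0.699, -0.067, 0.708, 0.073]
contact_force: [0.3, -0.4, -3.0]
opening: 11.7
```

>>> {"op": "move_arm", "data": {
  "rows": [
    [0,0,0,0,0],
    [0,0,0,0,0]
  ]
}}

```text
time: 6.35
eef_pos: [477.3, 238.8, 219.9]
tcp_rot: [0.697, -0.069, 0.71, 0.073]
contact_force: [0.0, -0.6, -3.1]
opening: 11.9
```

Run:
```python
from h import *
togo([480.3,238.8,225],np.deg2rad(11.2)); print(robot.get_state()["contact_force"],robot.get_state()["opening"])
C=cam("wrist");im=eyes.get_image("wrist"); cv2.imwrite("pics/w4.png",im[:,:,::-1])
a=np.deg2rad(11.2);Rz=np.array([[np.cos(a),-np.sin(a)],[np.sin(a),np.cos(a)]])
print(proj([[*(np.array([480.3,238.8])+Rz@[x,y]),4] for x,y in((-100,130),(100,130),(100,-130),(-100,-130))],C).round())
```

```text
shift cm [-0.51 -0.06  0.29] yaw 0.0059 tool x [-0.0178  0.0047 -0.9998] z [ 0.98   0.2   -0.017] tcp [477.3 238.8 219.9] t 6.35 j [0.314 0.372 1.499 0.01  1.286 0.11 ]
[ 0.04514796 -0.5813797  -3.11683159] 11.89018943366401
[[232.  48.]
 [423.  49.]
 [405. 273.]
 [245. 271.]]
```

View pics/w4.png

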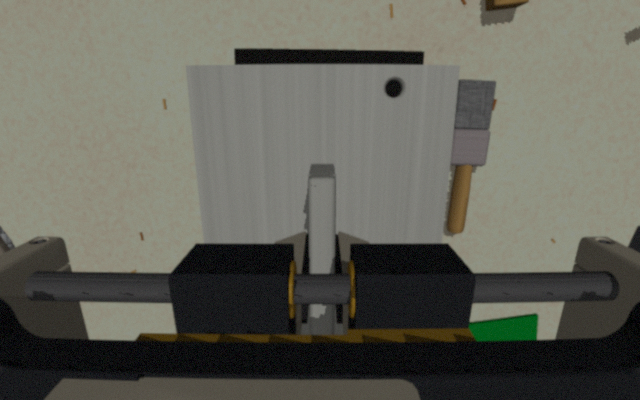

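Run:
```python
from h import *
togo([480.3,238.8,45],np.deg2rad(11.2))
```

```text
shift cm [17.52 -0.08  0.54] yaw 0.0043 tool x [-0.0171  0.0045 -0.9998] z [ 0.98   0.199 -0.016] tcp [477.8 237.7 220.3] t 6.4 j [0.312 0.371 1.499 0.01  1.286 0.11 ]
```

>>> {"op": "move_arm", "data": {
  "rows": [
    [3,0,0.2,0,0],
    [6.5,0,0.5,0,0],
    [10,-0.1,0.5,0,0],
    [13,-0.1,0.5,0,0],
    [15,-0.1,0.5,0,0]
  ]
}}

```text
time: 6.82
eef_pos: [478.8, 236.1, 66.7]
tcp_rot: [0.696, -0.068, 0.711, 0.071]
contact_force: [0.2, 0.0, -4.0]
opening: 11.6
```

Run:
```python
from h import *
togo([480.3,238.8,21],np.deg2rad(11.2)); print(robot.get_state()["contact_force"],robot.get_state()["opening"])
```

```text
shift cm [4.57 0.2  0.3 ] yaw 0.0021 tool x [-0.0219  0.0026 -0.9998] z [ 0.98   0.196 -0.021] tcp [478.8 236.1  66.7] t 6.82 j [0.309 0.548 1.686 0.011 0.928 0.104]
[ 0.21418571  0.03080789 -4.04139168] 11.602986741959262
```

>>> {"op": "move_arm", "data": {
  "rows": [
    [1,0.2,0.3,0,0],
    [2,0.2,0.3,0,0],
    [3,0.2,0.3,0,0],
    [3.6,0.2,0.3,0,0],
    [3.6,0.2,0.3,0,0]
  ]
}}

```text
time: 7.23
eef_pos: [480.4, 238.5, 30.1]
tcp_rot: [0.696, -0.068, 0.712, 0.071]
contact_force: [0.1, -0.3, -3.2]
opening: 11.9
```

Run:
```python
from h import *
togo([480.3,238.8,20.5],np.deg2rad(11.2)); print(robot.get_state()["contact_force"],robot.get_state()["opening"])
im=eyes.get_image("side"); cv2.imwrite("pics/s5.png",cv2.resize(im[60:260,180:480],None,fx=2.6,fy=2.6,interpolation=cv2.INTER_CUBIC)[:,:,::-1])
im=eyes.get_image("wrist"); cv2.imwrite("pics/w5.png",im[:,:,::-1])
```

```text
shift cm [0.96 0.03 0.02] yaw 0.0019 tool x [-0.0228  0.0023 -0.9997] z [ 0.98   0.196 -0.022] tcp [480.4 238.5  30.1] t 7.23 j [0.312 0.607 1.706 0.012 0.85  0.107]
[ 0.06327215 -0.25442036 -3.16861555] 11.892957288869516
```

View pics/s5.png

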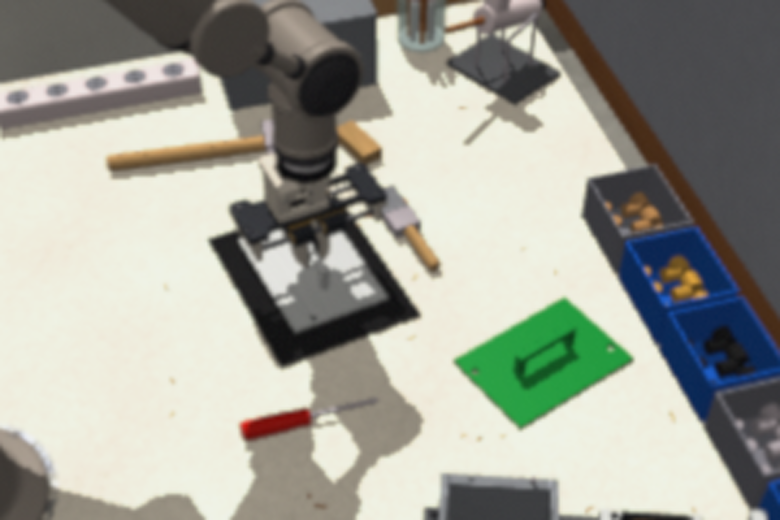

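View pics/w5.png

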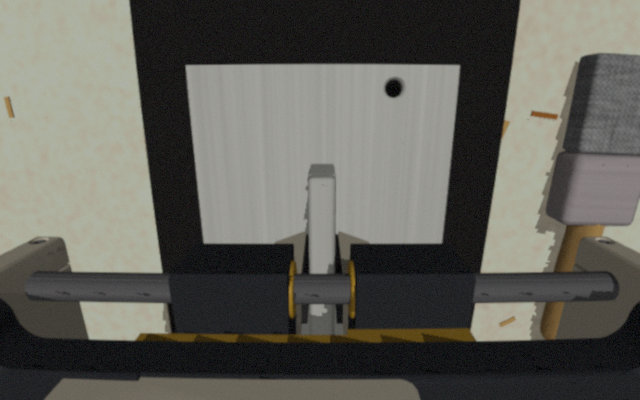

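The plate hangs about 1 cm over the mat, nearly centred and aligned: left margin is columns 138–187, right is 460–516. I'll lower it slowly.

>>> {"op": "move_arm", "data": {
  "rows": [
    [0.3,0,0.15,0,0],
    [0.5,0,0.15,0,0],
    [0.65,0,0.15,0,0],
    [0.75,0,0.15,0,0]
  ]
}}

```text
time: 7.67
eef_pos: [482.4, 239.2, 23.8]
tcp_rot: [0.697, -0.068, 0.711, 0.072]
contact_force: [0.9, -0.2, -3.6]
opening: 11.6
```

>>> {"op": "move_arm", "data": {
  "rows": [
    [0.05,0,0,0,0],
    [0.1,0,0,0,0],
    [0.15,0,0,0,0]
  ]
}}

```text
time: 7.92
eef_pos: [482.4, 239.3, 22.3]
tcp_rot: [0.697, -0.068, 0.711, 0.072]
contact_force: [-0.4, 0.2, -4.1]
opening: 11.6
```

Run:
```python
from h import *
togo([480.3,238.8,20.5],np.deg2rad(11.2)); s=robot.get_state();print(s["contact_force"],s["ft_torque"],s["opening"])
```

```text
shift cm [ 0.19 -0.01 -0.21] yaw 0.0023 tool x [-0.0204  0.003  -0.9998] z [ 0.98   0.197 -0.019] tcp [482.4 239.3  22.3] t 7.92 j [0.313 0.621 1.707 0.012 0.833 0.106]
[-0.35830085  0.17931641 -4.05514975] [-0.09795366 -0.00878049  0.00727069] 11.586822076047532
```

>>> {"op": "move_arm", "data": {
  "rows": [
    [0.05,0,0,0,0],
    [0.1,0,0,0,0],
    [0.15,0,0,0,0]
  ]
}}

```text
time: 8.17
eef_pos: [482.4, 239.3, 20.9]
tcp_rot: [0.697, -0.068, 0.711, 0.072]
contact_force: [-0.7, 1.2, -2.1]
opening: 11.7
```

>>> {"op": "move_arm", "data": {
  "rows": [
    [0.05,0,0,0,0],
    [0.1,0,0,0,0],
    [0.15,0,0,0,0]
  ]
}}

```text
time: 8.42
eef_pos: [482.2, 239.3, 20.4]
tcp_rot: [0.697, -0.068, 0.711, 0.072]
contact_force: [-5.8, -1.9, 13.8]
opening: 11.7
```

Contact: the vertical force went from -4 to +14 N. Opening the fingers slightly to let go.

>>> {"op": "move_arm", "data": {
  "rows": [
    [-0.05,0,0,0,15],
    [-0.05,0,0,0,25],
    [-0.05,0,0,0,40],
    [-0.05,0,0,0,50],
    [-0.05,0,0,0,50]
  ]
}}

```text
time: 8.83
eef_pos: [482.3, 239.3, 20.8]
tcp_rot: [0.697, -0.068, 0.711, 0.072]
contact_force: [0.0, 0.1, -0.9]
opening: 35.8
```

>>> {"op": "move_arm", "data": {
  "rows": [
    [0,0,0,0,50],
    [-1,0,0,0,50],
    [-3,0,0,0,50],
    [-6,0,0,0,50],
    [-9.5,0,0,0,50]
  ]
}}

```text
time: 9.25
eef_pos: [483.1, 238.7, 116.1]
tcp_rot: [0.695, -0.068, 0.712, 0.071]
contact_force: [0.8, -0.7, -0.4]
opening: 45.7
```

>>> {"op": "move_arm", "data": {
  "rows": [
    [-4,0,0,0,50],
    [-8,0,0,0,50],
    [-11,0,0,0,50],
    [-11,0,0,0,50]
  ]
}}

```text
time: 9.58
eef_pos: [488.6, 239.4, 233.9]
tcp_rot: [0.7, -0.067, 0.707, 0.072]
contact_force: [1.3, 0.4, 0.7]
opening: 46.2
```

Run:
```python
from h import *
s=robot.get_state();print(s["contact_force"],s["opening"])
C=cam("wrist");im=eyes.get_image("wrist"); cv2.imwrite("pics/w6.png",im[:,:,::-1])
print(eyes.tip_of("cover_handle","wrist"))
togo([561,-274.8,226],np.deg2rad(70))
togo([561,-274.8,226],np.deg2rad(-20))
```

```text
[1.27291785 0.43764298 0.71702852] 46.16444364084134
[{'at': [484.4, 239.9, 35.1], 'p': 0.97}]
shift cm [ -0.12 -51.81  -2.76] yaw -1.0238 tool x [-0.0202  0.003  -0.9998] z [ 0.98   0.197 -0.019] tcp [486.1 238.6 227.9] t 9.68 j [0.309 0.381 1.462 0.009 1.317 0.109]
shift cm [ -0.12 -51.81  -2.76] yaw 0.5471 tool x [-0.0202  0.003  -0.9998] z [ 0.98   0.197 -0.019] tcp [486.1 238.6 227.9] t 9.68 j [0.309 0.381 1.462 0.009 1.317 0.109]
```

View pics/w6.png

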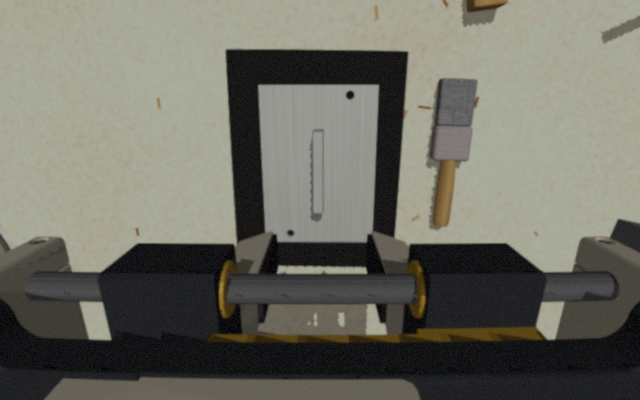

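Run:
```python
from h import *
C=cam("wrist")
print(unproj([[228,51],[406,52],[398,266],[237,266]],4,C).round(1))
print(unproj([[259,85],[378,85],[375,242],[265,242]],9,C).round(1))
```

```text
[[359.3 343.5   4. ]
 [546.9 379.5   4. ]
 [603.1 133.8   4. ]
 [402.2  91.2   4. ]]
[[398.7 315.    9. ]
 [525.  340.2   9. ]
 [565.4 161.9   9. ]
 [433.2 134.1   9. ]]
```

The cover lies flat on the mat, centred to about 3 mm, and is released. Next is the plunger.

>>> {"op": "move_arm", "data": {
  "rows": [
    [0,-51.8,-2.8,-1.02,65],
    [0,-51.8,-2.8,-1.02,65],
    [0,-51.8,-2.8,-1.02,65],
    [0,-51.8,-2.8,-1.02,65],
    [0,-51.8,-2.8,-1.02,65]
  ]
}}

```text
time: 10.1
eef_pos: [512.3, 51.3, 224.1]
tcp_rot: [0.648, -0.26, 0.664, 0.268]
contact_force: [0.3, 0.1, 0.4]
opening: 59.6
```

Run:
```python
from h import *
togo([561,-274.8,226],np.deg2rad(70))
```

```text
shift cm [ -0.39 -26.86 -19.12] yaw -0.4554 tool x [-0.0249  0.0023 -0.9997] z [ 0.72   0.694 -0.016] tcp [512.3  51.3 224.1] t 10.1 j [-5.000e-02  3.400e-01  1.535e+00  1.000e-03  1.292e+00 -8.170e-01]
```

>>> {"op": "move_arm", "data": {
  "rows": [
    [-0.3,-26.8,-19.1,-0.455,65],
    [-0.3,-26.8,-19.1,-0.455,65],
    [-0.3,-26.8,-19.1,-0.455,65],
    [-0.3,-26.8,-19.1,-0.455,65],
    [-0.3,-26.8,-19.1,-0.455,65]
  ]
}}

```text
time: 10.52
eef_pos: [540.8, -143.4, 223.6]
tcp_rot: [0.571, -0.4, 0.585, 0.414]
contact_force: [0.5, 0.2, -1.5]
opening: 59.7
```

Run:
```python
from h import *
togo([561,-274.8,226],np.deg2rad(70))
```

```text
shift cm [ -0.34  -6.31 -11.7 ] yaw 0.0061 tool x [-0.0282  0.0038 -0.9996] z [ 0.336  0.942 -0.006] tcp [ 540.8 -143.4  223.6] t 10.52 j [-0.392  0.424  1.407 -0.007  1.338 -1.618]
```

>>> {"op": "move_arm", "data": {
  "rows": [
    [-0.3,-6.3,-11.7,0.006,65],
    [-0.3,-6.3,-11.7,0.006,65],
    [-0.3,-6.3,-11.7,0.006,65],
    [-0.3,-6.3,-11.7,0.006,65],
    [-0.3,-6.3,-11.7,0.006,65]
  ]
}}

```text
time: 10.93
eef_pos: [559.7, -277.6, 222.9]
tcp_rot: [0.572, -0.396, 0.588, 0.412]
contact_force: [-0.6, 0.1, -0.4]
opening: 59.5
```

Run:
```python
from h import *
togo([561,-274.8,226],np.deg2rad(70))
C=cam("wrist");im=eyes.get_image("wrist"); cv2.imwrite("pics/w7.png",im[:,:,::-1])
print(eyes.tip_of("plunger_knob","wrist"))
m=eyes.masks_of("plunger_knob","wrist")
print([(k["p"],np.argwhere(k["region"]).mean(0),k["region"].sum()) for k in m])
print(proj([[561,-274.8,83],[561,-274.8,67],[561,-274.8,88]],C))
a=np.deg2rad(-20);c=np.array([561,-274.8]);Rz=np.array([[np.cos(a),-np.sin(a)],[np.sin(a),np.cos(a)]])
print(proj([[*(c+Rz@[x,y]),z] for x,y,z in((35,82,98),(-35,-82,98),(63,89,88),(63,-89,88),(-63,-89,88),(-63,89,88))],C).round(1))
```

```text
shift cm [-0.32 -0.01  0.3 ] yaw -0.0041 tool x [-0.0317  0.0056 -0.9995] z [ 0.346  0.938 -0.006] tcp [ 559.7 -277.6  222.9] t 10.93 j [-0.576  0.55   1.2   -0.013  1.421 -1.792]
[{'at': [558.2, -278.8, 63.4], 'p': 0.92}, {'at': [569.0, -547.0, 1.7], 'p': 0.33}]
[(0.86, array([184.84182306, 323.62466488]), np.int64(746))]
[[324.7413098  187.74428266]
 [324.69244227 184.0391848 ]
 [324.75759742 188.97976938]]
[[415.1 228.8]
 [229.3 152.2]
 [417.6 252.8]
 [232.4 253. ]
 [222.3 118.7]
 [427.4 118. ]]
```

View pics/w7.png

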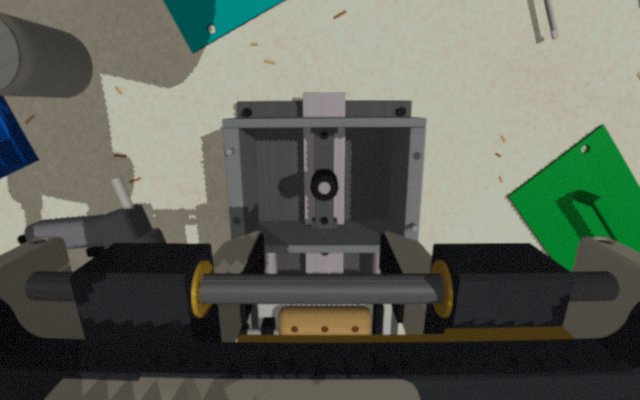

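The knob shows as a black ring at (324,185), where the model predicts it, and the opening is clear. Descending with the fingers closing along housing y.

Run:
```python
from h import *
togo([560.5,-274.8,70],np.deg2rad(70))
```

```text
shift cm [15.44 -0.53 -0.07] yaw 0.0008 tool x [-0.0303  0.0057 -0.9995] z [ 0.341  0.94  -0.005] tcp [ 560.4 -273.2  224.5] t 11.08 j [-0.571  0.546  1.203 -0.012  1.421 -1.791]
```

>>> {"op": "move_arm", "data": {
  "rows": [
    [3,-0.1,0,0,65],
    [6,-0.3,-0.1,0,65],
    [9.5,-0.4,-0.1,0,65],
    [12.5,-0.5,-0.1,0,65],
    [12.5,-0.5,-0.1,0,65]
  ]
}}

```text
time: 11.5
eef_pos: [557.7, -270.8, 93.3]
tcp_rot: [0.569, -0.395, 0.588, 0.418]
contact_force: [-1.5, 0.5, -1.0]
opening: 59.4
```

>>> {"op": "move_arm", "data": {
  "rows": [
    [0,0,0,0,65]
  ]
}}

```text
time: 11.58
eef_pos: [557.9, -269.4, 93.7]
tcp_rot: [0.569, -0.395, 0.587, 0.419]
contact_force: [0.2, -0.4, 1.0]
opening: 59.7
```

Run:
```python
from h import *
print(robot.get_state()["contact_force"])
C=cam("wrist");im=eyes.get_image("wrist"); cv2.imwrite("pics/w8.png",im[:,:,::-1])
print(proj([[561,-274.8,83]],C))
togo([560.5,-274.8,48.5],np.deg2rad(70))
```

```text
[ 0.22452373 -0.4415171   1.04028975]
[[312.64933344 248.38461524]]
shift cm [ 4.47 -0.67 -0.45] yaw 0.0051 tool x [-0.0419  0.0137 -0.999 ] z [ 0.337  0.941 -0.001] tcp [ 557.6 -268.9   93.5] t 11.63 j [-0.567  0.659  1.377 -0.012  1.148 -1.789]
```

View pics/w8.png

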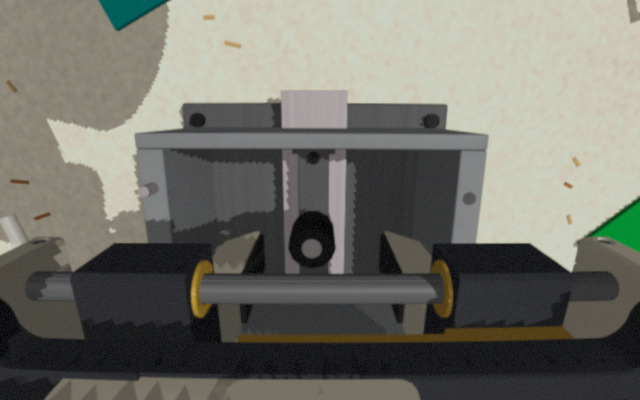

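The knob (312,245) sits left of the finger middle (322), which matches the computed -4.5 mm correction. I'll correct that, then descend.

>>> {"op": "move_arm", "data": {
  "rows": [
    [0.3,-0.4,-0.45,0.005,65],
    [1.2,-0.65,-0.45,0.005,65],
    [2.2,-0.65,-0.45,0.005,65],
    [3.2,-0.65,-0.45,0.005,65],
    [3.8,-0.65,-0.45,0.005,65]
  ]
}}

```text
time: 12.05
eef_pos: [560.0, -274.5, 53.7]
tcp_rot: [0.57, -0.392, 0.589, 0.418]
contact_force: [0.2, -0.2, -0.7]
opening: 59.7
```

Run:
```python
from h import *
print(robot.get_state()["contact_force"])
togo([560.2,-274.5,48],np.deg2rad(70))
```

```text
[ 0.24168381 -0.16222378 -0.65706958]
shift cm [ 0.57 -0.05  0.01] yaw -0.0001 tool x [-0.0433  0.0146 -0.999 ] z [ 0.342  0.94  -0.001] tcp [ 560.  -274.5   53.7] t 12.05 j [-0.573  0.713  1.395 -0.013  1.078 -1.788]
```

>>> {"op": "move_arm", "data": {
  "rows": [
    [0.3,0,0,0,65],
    [0.6,0,0,0,65],
    [0.6,0,0,0,65],
    [0.6,0,0,0,65]
  ]
}}

```text
time: 12.38
eef_pos: [559.7, -274.5, 47.8]
tcp_rot: [0.57, -0.392, 0.589, 0.418]
contact_force: [-0.2, 0.5, -0.5]
opening: 59.3
```

>>> {"op": "move_arm", "data": {
  "rows": [
    [0,0,0,0,0],
    [0,0,0,0,0],
    [0,0,0,0,0],
    [0,0,0,0,0],
    [0,0,0,0,0]
  ],
  "squeeze": 55
}}

```text
time: 12.8
eef_pos: [559.8, -274.6, 48.0]
tcp_rot: [0.57, -0.393, 0.589, 0.418]
contact_force: [-0.4, 0.2, -0.5]
opening: 30.5
```

>>> {"op": "move_arm", "data": {
  "rows": [
    [0,0,0,0,0],
    [0,0,0,0,0],
    [0,0,0,0,0],
    [0,0,0,0,0]
  ],
  "squeeze": 55
}}

```text
time: 13.13
eef_pos: [559.3, -276.0, 48.0]
tcp_rot: [0.569, -0.393, 0.589, 0.418]
contact_force: [-2.5, -5.0, -0.6]
opening: 26.2
```

Run:
```python
from h import *
s=robot.get_state();print(s["contact_force"],s["opening"])
C=cam("wrist");im=eyes.get_image("wrist"); cv2.imwrite("pics/w9.png",im[:,:,::-1])
p=s["eef_pos"]; togo(p+[0,0,16],np.deg2rad(70))
```

```text
[-2.45611554 -5.04805437 -0.60186557] 26.194022630419063
shift cm [-1.6   0.07 -0.01] yaw -0.0005 tool x [-0.0435  0.0127 -0.999 ] z [ 0.342  0.94  -0.003] tcp [ 559.4 -275.9   48. ] t 13.18 j [-0.574  0.72   1.4   -0.015  1.065 -1.788]
```

View pics/w9.png

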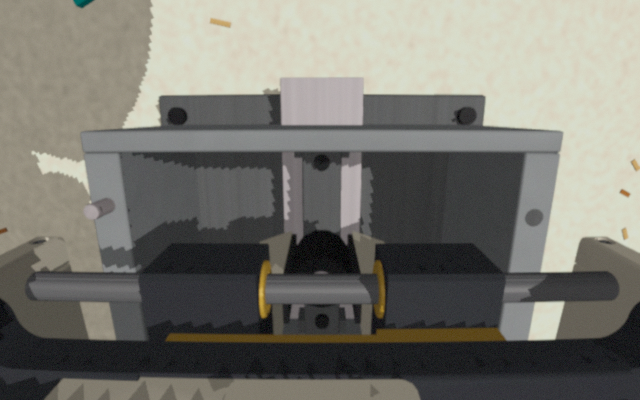

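The knob is held (opening 26 mm against 27 across). Pulling straight up.

>>> {"op": "move_arm", "data": {
  "rows": [
    [-0.2,0,0,0,0],
    [-0.4,0,0,0,0],
    [-0.6,0,0,0,0],
    [-0.8,0.03,0,0,0],
    [-1.0,0.04,0,0,0]
  ],
  "squeeze": 58
}}

```text
time: 13.6
eef_pos: [559.2, -276.0, 57.6]
tcp_rot: [0.569, -0.393, 0.589, 0.418]
contact_force: [2.1, -3.7, -10.3]
opening: 25.8
```

>>> {"op": "move_arm", "data": {
  "rows": [
    [-0.15,0,0,0,0],
    [-0.3,0.01,0,0,0],
    [-0.45,0.02,0,0,0],
    [-0.6,0.03,0,0,0],
    [-0.65,0.03,0,0,0]
  ]
}}

```text
time: 14.02
eef_pos: [559.2, -276.0, 64.0]
tcp_rot: [0.569, -0.393, 0.589, 0.418]
contact_force: [3.2, -3.4, -12.6]
opening: 25.7
```

>>> {"op": "move_arm", "data": {
  "rows": [
    [-0.05,0,0,0,0],
    [-0.1,0,0,0,0],
    [-0.1,0,0,0,0]
  ]
}}

```text
time: 14.27
eef_pos: [559.2, -276.0, 64.1]
tcp_rot: [0.569, -0.392, 0.589, 0.418]
contact_force: [3.5, -5.0, -16.7]
opening: 26.2
```

Run:
```python
from h import *
C=cam("wrist");im=eyes.get_image("wrist"); cv2.imwrite("pics/w10.png",im[:,:,::-1])
print(eyes.tip_of("plunger_knob","wrist"))
im=eyes.get_image("side"); cv2.imwrite("pics/s10.png",im[:,:,::-1])
print(eyes.tip_of("cover_handle","side"))
s=robot.get_state();print(s["time"],s["eef_pos"],s["contact_force"],s["opening"],s["qd"].round(3))
```

```text
[{'at': [559.1, -279.0, 78.2], 'p': 0.56}]
[{'at': [288.2, -312.6, 35.5], 'p': 0.94}, {'at': [484.6, 237.4, 38.8], 'p': 0.59}]
14.4667 [ 559.17693317 -275.97888594   64.09322509] [  3.94034804  -4.52006212 -17.50886563] 26.07945148780672 [-0.    -0.001 -0.002  0.     0.    -0.   ]
```

View pics/w10.png

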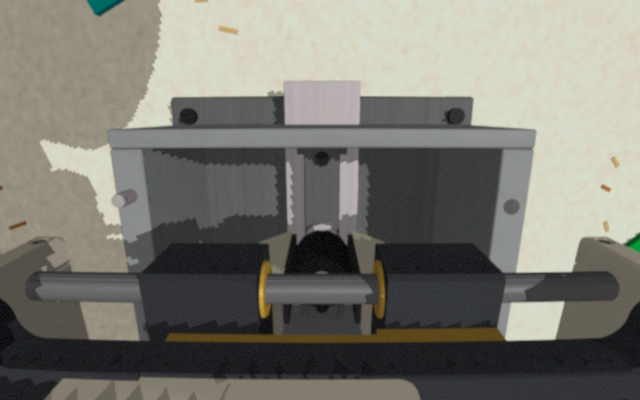

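View pics/s10.png

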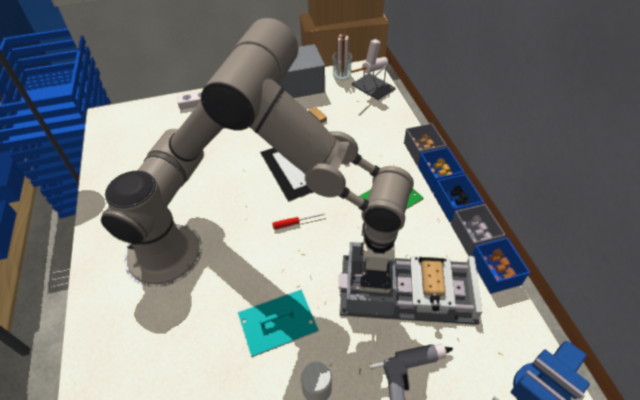

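The knob has not slipped in the fingers (its top is at row 232, as before). The tool rose 16.1 mm and is blocked, with 17.5 N down against a 12 N spring, so the plunger is on its stop. Handing in.

Run:
```python
from workcell import robot,ticket
print(ticket.finish_job()); s=robot.get_state(); print(s["time"],s["eef_pos"],s["contact_force"],s["opening"])
```

```text
the job is handed in; nothing more can be done
None
the job is handed in; nothing more can be done
```

The cover is off the housing and lying flat on the mat, and I handed the job in with the plunger held fully up. It took about 14.5 s of the 59 s.

- **Cover:** I lifted it straight off the pins, carried it to the mat turned to line up with it, lowered it until it touched, and let go. A wrist picture afterwards showed it flat and about 3 mm from the mat's middle. It touched down with about 18 N of pressing force.
- **Plunger:** I gripped the knob with the fingers closing along the housing's y at 58 N and pulled it up. The tool rose 16.1 mm and then stopped. It was still held there, with about 17.5 N of downward pull, more than the spring's 12 N. The wrist pictures before and after showed the knob had not slipped in the fingers.
- **Knob position check:** The network put the knob at z = 78 mm, against about 83 mm expected. Its confidence was low (p = 0.56) and its earlier reading was also about 4 mm low, so I relied on the tool travel and force.
- **Tool tilt:** The tool leaned about 2.6° during the pull. The axis of the lean lay along the finger closing direction, so the pads stayed parallel on the knob.
- **Other things on the bench:** I kept clear of them, and what shows in the last side picture looked unmoved. The arm hid part of the bench in that picture.

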